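# Prise off the spindle clip and put the tape reel away

## Robot

A 6-joint arm with a two-finger parallel gripper is mounted at the origin on the work surface. World frame = base frame: x ahead of the robot, y to its left, z up, the work surface at z = 0. Lengths are in m, angles in degrees, forces in N, time in s.
With the tool pointing down it reaches from about 0.25 to 0.725 m from the base axis. Payload 9.7 kg.
Tool frame: the origin (TCP) lies on the centre line of the jaws, within the pads' length; the fingertips stand bot.nose_length ahead of it and the grasp point (between the pads) lies 11 mm behind it (bot.nose_length is the distance from the TCP to the fingertips, in m); z points along the fingers, y is the line along which they close (so a half turn about z gives the same grasp; the last joint's range is limited). The gripper opens to 85 mm and grips with 20 to 120 N. Pads are 22 mm wide; open, the fingers measure 114 mm over their backs; the gripper's body (76 mm by 85 mm) begins 54 mm behind the grasp point. The pads swing forward as they close: fully open they stand 13 mm farther back than shut.
Start: joints at [71.62, 4.979, 10.078, 95.1, 0, 90], TCP at [0.173, 0.522, 0.239] pointing down, gripper open.
Joint ranges: [-179.16, 179.16], [-48.56, 103.87], [-65.8, 70.77], [-126.05, 130.52], [-82.76, 87.17], [-180, 180]. Speed limits (degrees/s): [127.2, 127.2, 147.25, 180, 180, 180].

## Interface

Orientations are given as [roll, pitch, yaw] about the fixed x, y, z axes, in that order (R = Rz(yaw) Ry(pitch) Rx(roll)).
In Python, from workcell import bot gives the robot as it stands. The module is installed in compiled form; this text tells all that it offers.
- The arm moves only by the shell command python3 -m inch 'ROWS' [OPENING] [FORCE]. ROWS is JSON, a list of rows, each a list of 4 numbers: the shift along the world's x, y, z in cm, then the turn about the world's z in degrees. A call has exactly 8 rows; each row is the pose to reach, as a shift and turn from the pose commanded when the call began; what a row does not reach only later rows make up. A row lasts 1/8 s, in which the tool goes at most 62.5 mm and 10.7 degrees, less where a joint would pass 70% of its speed; a pose out of reach is approached as far as the arm can. A call with a gripper value outside its range is refused whole. OPENING is the finger opening in cm, from 0 to 8.54, set as the call begins (- or left out, the last holds). The fingers move at their own pace and stop on an object; FORCE is the grip in N (left out, the last holds). Time passes only in rows, so rows that repeat a pose let the fingers close, or fill a call up. It gives the time, the measured TCP pose, the force, the opening and the grip force at its end, in the units of the state.
- bot.get_obs(): the state, without advancing time (a new reading comes with each control period).
- bot.camera(name): name is "side" or "top" or "wrist"; returns a dict with "img" (420x560x3 uint8, red, green, blue), "fovy" (degrees; the focal length in pixels is half the picture's height over the tangent of half this angle, whatever the lens; pixels are square), "cx", "cy" (the principal point, pixels), "R" (3x3) and "t" (3): a world point X has camera coordinates R X + t; the wrist camera has in their place "mount" (4x4, takes a point from camera to tool coordinates, whose origin is the TCP and whose axes are the flange's). Camera axes: x right, y down, z forward; pixel columns grow to the right and rows downward; lengths in m; the calibration is good to about 2 mm. A picture is of the moment at which its call begins: read the wrist's pose just before it. There is no depth.
- bot.job_done(): hands the job in; it is judged then, once.
Trained networks look in a picture, given as the dict that the camera call returned (one of the last four; its "shot" number tells which), for a name from the list of things; names that differ only in an ending like _2 or _b are one class to them, and where a whole thing is asked for, a point or a joint stands for the part that bears it (a point fixed in the world has none). Each returns a list of dicts, best first, with "score" (0 to 1); they miss things now and then, are a little off and sometimes report something else, mostly with a low value. They report only what shows in the picture. A call takes as long as a camera call. They do not tell look-alikes from the thing itself.
- bot.find_in(thing, picture): "point" ([column, row] in pixels, amid what is visible of it).
- bot.landmark_of(thing, picture): "point" ([column, row] in pixels: a listed point, or the origin of a listed thing).
The state is a dict: "time": time; "q": joint angles; "qd": joint speeds; "joint_efforts": joint torques, N m; "ee_pos": TCP position; "tcp_rot": TCP orientation; "wrist_force": force on the tool from outside, world axes, zero at the start; "torque": the same for the moment, N m; "opening": finger opening in m; "grasp_force": force on a finger pad.
Only numpy, scipy, OpenCV 4.12 (cv2) and the standard library are available. Lean on these libraries where they do the work, as an engineer would, in place of code of your own. Each camera call takes 0.05 s, during which the arm holds its last target. There are 200 camera calls.

## Task

This tape reel is finished with and goes back into the rack: pick up the wedge, slide it along the top of the spindle from the free end and in under the bridge of the spring clip until it spreads the clip and eases it off (do not pull the clip off with the fingers), and put the clip in the parts tray. Then lay the wedge down on the bench, draw the reel off the spindle and lower it upright into a free slot of the rack, leaving the other things on the bench and in the rack where they are.

Things in the scene. Friction and masses are not known exactly. Their poses are not given: they have to be found in the camera images.
- stand: Fixed white reel stand: base 130 x 115 x 10 mm, upright back plate, level steel spindle 28 mm in diameter, axis 115 mm above the bench. Origin on the bench under that axis, z up. The spindle runs along y from the back plate (y = +84 mm) to its free end (y = -90); a collar 52 mm across at y = 66 to 72 stops the reel; from the reel to the groove (y = -35) it is bare.
- groove (a point): Point on the spindle's axis in the middle of the clip's groove, at stand (0, -45, 115) mm. The groove is 22 mm in diameter and 20 mm wide.
- spindle_end (a point): Centre of the spindle's free end: stand (0, -90, 115) mm.
- clip: Loose dark spring-steel clip snapped down over the groove: an upside-down U, 18 mm wide along the spindle, 54 g. Origin on the spindle's axis; x across, y along it as the stand's, z up. Two sprung legs, 30 mm apart under the bridge, pinch the groove below its middle (z = -9 mm) and flare to feet 50 mm apart at z = -36. Freed, it sits astride the wedge's blade, legs on both sides. Slick on blade and spindle.
- clip_bridge (a point): Middle of the underside of the clip's flat bridge, clip (0, 0, 20) mm: 6 mm clear above the spindle's top. Bridge 36 x 18 x 2.5 mm, an upturned lip to y = -15 mm. A wedge slid along under it (4 to 12 N) spreads the legs 8 mm; lifted 15 to 20 mm, the clip is free. On a level blade, or with the tip slightly raised, it rides along; with the tip 25 to 35 degrees down it slides off.
- wedge: Loose black nylon wedge, 178 mm long, 100 g, lying flat. Origin on the underside below the place to grip, near the centre of mass; x to the tip, z up. Handle 20 mm wide, 26 mm tall, x = -61 to +35 mm; then a blade 9 mm wide to the tip at x = +117. The top rises evenly from 3 mm at the tip to 21 mm at x = +65, then is level back to the handle. Underside flat.
- wedge_tip (a point): Middle of the wedge's tip edge, 2 mm above the underside: wedge (117, 0, 2) mm. The tip is 1.7 mm thick; its underside is bevelled up by 1.3 mm over the last 10 mm.
- wedge_seat (a point): Middle of the level part of the blade's top, where the freed clip's bridge rests: wedge (49, 0, 21) mm. It is 30 mm long; the handle's end behind it stands 5 mm higher.
- reel: Loose grey plastic tape reel: disc 150 mm in diameter, 20 mm thick, bore 38 mm, 220 g. It hangs on the spindle behind the clip, its middle at stand y = 54 mm, 5 mm below the spindle's axis, rim top about 185 mm above the bench. Origin at its middle; y is its axis, along the spindle; x and z turn with the disc.
- rack: Fixed reel rack: base 150 x 160 x 6 mm; steel tines 6 mm thick, tops 90 mm above the bench, in rows at x = -55 and +55 mm, each at y = -64, -32, 0, 32, 64. Four slots, 26 mm wide, at y = -48, -16, 16, 48; a reel stands there on two rails, axis along the rack's y, middle at x = 0, 88 mm above the bench. Origin on the bench under the middle, z up. The slot at y = -48 is taken.
- tray: Fixed black parts tray, 130 mm (x) by 160 mm (y), 26 mm high, walls and floor 4 mm. Origin on the bench under its middle, z up.
- reel2: Bystander: a second reel of the same size with white tape, standing in the rack's slot at y = -48 mm. Origin at its middle.
- phone: Bystander: dark phone lying flat, 148 x 72 x 8 mm. Origin under its middle, x along its length.
- screwdriver: Bystander: black screwdriver, 180 mm long, lying along its x. Origin under its middle.
- dispenser: Bystander: white dispenser bottle with a steel cap, 56 mm across, 103 mm tall. Origin under its middle.
Not all that is in view belongs to the job. Leave any red look-alike of the reel alone. There is more than one size of the clip; the job needs the smaller.

How it is judged:
By the outcome, as a careful person would: the job done as asked, in the order asked, and still so for the second after the job is handed in, with the robot touching nothing.
It also fails if it takes over 72 s, if anything falls off the work surface, if the arm or the gripper's body presses on something with over 40 N, if the wrist force passes 120 N, or if a joint passes its speed limit or range.

## Working session

There is one attempt and no reset: what is moved stays moved. The work goes in short steps, Python scripts to look and compute and a shell command to move; the robot and the scene stay as the last step left them, time stands still between calls to the robot, and variables do not carry over. Pictures are saved under pics/ and viewed, at most 10 in all, crops included, and the job is handed in when it is done.

```bash
mkdir -p pics; cat > h.py <<'E'
import numpy as np,cv2
from workcell import bot
def ray(c,p):
    f=c["img"].shape[0]/2/np.tan(np.radians(c["fovy"])/2)
    d=np.array([(p[0]-c["cx"])/f,(p[1]-c["cy"])/f,1.])
    R=np.array(c["R"]);t=np.array(c["t"])
    return -R.T@t,R.T@d
def atz(c,p,z):
    o,d=ray(c,p); return o+d*(z-o[2])/d[2]
def proj(c,X):
    f=c["img"].shape[0]/2/np.tan(np.radians(c["fovy"])/2)
    v=np.array(c["R"])@np.array(X)+np.array(c["t"]); return [c["cx"]+f*v[0]/v[2],c["cy"]+f*v[1]/v[2]]
def tri(*crs):
    A=np.zeros((3,3));b=np.zeros(3)
    for o,d in crs:
        d=d/np.linalg.norm(d);M=np.eye(3)-np.outer(d,d);A+=M;b+=M@o
    return np.linalg.solve(A,b)
def wristcam():
    from scipy.spatial.transform import Rotation as Ro
    s=bot.get_obs();c=bot.camera("wrist")
    T=np.eye(4);T[:3,:3]=Ro.from_euler('xyz',s["tcp_rot"],degrees=True).as_matrix();T[:3,3]=s["ee_pos"]
    W=np.linalg.inv(T@np.array(c["mount"]));c["R"]=W[:3,:3];c["t"]=W[:3,3];return c
def save(c,n,crop=None,s=1):
    im=c["img"][:,:,::-1]
    if crop: im=im[crop[1]:crop[3],crop[0]:crop[2]]
    cv2.imwrite("pics/"+n,cv2.resize(im,None,fx=s,fy=s,interpolation=cv2.INTER_CUBIC))
E
python3 - <<'E'
from h import *
np.set_printoptions(precision=3,suppress=True)
s=bot.get_obs();print(s["ee_pos"],s["tcp_rot"],s["time"],bot.nose_length)
cs={n:bot.camera(n) for n in("side","top")}
for n,c in cs.items():
    save(c,n+"0.png"); print(n,ray(c,[280,210]))
    for t in "stand groove spindle_end clip clip_bridge wedge wedge_tip wedge_seat reel rack tray".split():
        print(t,[(np.round(d["point"]),round(d["score"],2)) for d in bot.landmark_of(t,c)[:3]])
E
python3 -c "
import cv2;import numpy as np
cv2.imwrite('pics/both.png',cv2.resize(np.hstack([cv2.imread('pics/side0.png')[60:420],cv2.imread('pics/top0.png')[60:420]]),(800,257)))"
```

```text
[0.173 0.522 0.239] [-179.924    0.     161.621] 0.0 0.008
side (array([0.331, 0.887, 1.036]), array([ 0.162, -0.682, -0.714]))
stand [(array([254., 275.]), 0.72)]
groove [(array([254., 236.]), 0.69)]
spindle_end [(array([264., 218.]), 0.77)]
clip [(array([252., 349.]), 0.87), (array([258., 236.]), 0.57)]
clip_bridge [(array([249., 336.]), 0.78), (array([257., 226.]), 0.57)]
wedge [(array([346., 172.]), 0.82)]
wedge_tip [(array([384., 168.]), 0.87)]
wedge_seat [(array([362., 165.]), 0.97), (array([384., 168.]), 0.33)]
reel [(array([172., 232.]), 0.86), (array([277., 136.]), 0.84), (array([140., 324.]), 0.71)]
rack []
tray [(array([315., 236.]), 0.57)]
top (array([0.428, 0.034, 1.087]), array([ 0.103,  0.02 , -0.995]))
stand [(array([253., 196.]), 0.74), (array([152., 270.]), 0.51)]
groove [(array([266., 192.]), 0.72)]
spindle_end [(array([282., 194.]), 0.94)]
clip [(array([176., 214.]), 0.53), (array([267., 191.]), 0.45)]
clip_bridge [(array([267., 194.]), 0.66)]
wedge [(array([406., 258.]), 0.98)]
wedge_tip [(array([424., 297.]), 0.97)]
wedge_seat [(array([414., 278.]), 0.86)]
reel [(array([264., 117.]), 0.93), (array([422., 178.]), 0.83), (array([226., 185.]), 0.69)]
rack [(array([396., 180.]), 0.92), (array([260., 191.]), 0.23)]
tray [(array([312., 239.]), 0.73)]
```

View pics/side0.png

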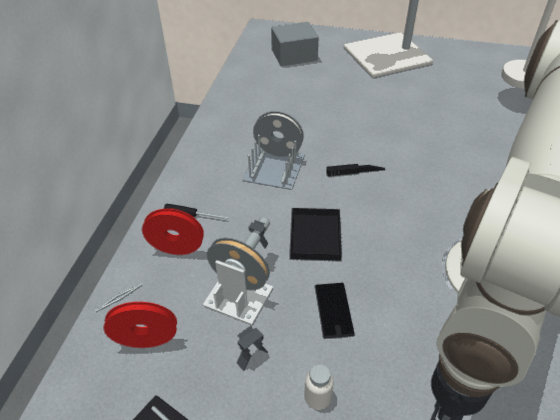

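View pics/top0.png

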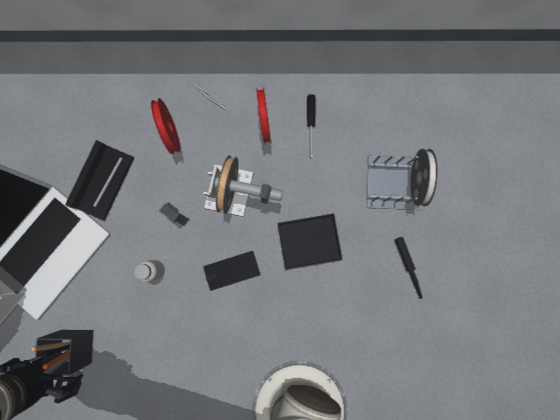

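Side view: our reel (grey/orange tape) is at (238,263) and the clip on the spindle at (258,228). The larger loose clip is at (252,349), and the red reels are at (172,232) and (140,324). Top view: wedge (408,265), rack (395,182), reel2 (425,178), tray (310,241).
Look-alikes: wedge vs screwdriver, top (311,125); clip on groove, top (267,192), vs larger loose clip, top (175,214); reel, top (228,185), vs red ones, top (165,125) and (264,115), vs reel2.

```bash
python3 - <<'E'
from h import *
np.set_printoptions(precision=4,suppress=True)
s=bot.camera("side");t=bot.camera("top")
def best(n,c,near):
    l=bot.landmark_of(n,c);l=[d["point"] for d in l if np.hypot(*(np.array(d["point"])-near))<25]
    return l[0] if l else None
N={"stand":((254,275),(253,196)),"groove":((254,232),(266,192)),"spindle_end":((264,218),(282,194)),"clip_bridge":((257,226),(267,194)),"clip":((258,236),(267,191)),
"wedge":((346,172),(406,258)),"wedge_tip":((384,168),(424,297)),"wedge_seat":((362,165),(414,278)),"reel":((238,263),(226,185)),"reel2":((277,136),(422,178)),"rack":((275,170),(396,180)),"tray":((315,236),(312,239))}
Z={"stand":0,"groove":.115,"spindle_end":.115,"clip_bridge":.135,"clip":.115,"wedge":0,"wedge_tip":.002,"wedge_seat":.021,"reel":.11,"reel2":.088,"rack":0,"tray":0}
for n,(a,b) in N.items():
    p=best(n,s,a);q=best(n,t,b)
    print(n,p and atz(s,p,Z[n])[:2],q and atz(t,q,Z[n])[:2],tri(ray(s,p),ray(t,q)) if p and q else None)
a=t["img"][130:320,200:450,::-1];b=s["img"][90:330,190:400,::-1]
cv2.imwrite("pics/c1.png",np.hstack([cv2.resize(a,(460,350)),cv2.resize(b,(306,350))]))
E
```

```text
stand [0.5819 0.1379] [0.5811 0.1337] [ 0.5824  0.1343 -0.005 ]
groove [0.5762 0.1036] [0.5751 0.091 ] [0.5785 0.092  0.1013]
spindle_end [0.5708 0.0399] [0.5621 0.0507] [0.564 0.051 0.127]
clip_bridge [0.5754 0.0896] [0.5743 0.0916] [0.5744 0.0915 0.1372]
clip [0.5698 0.0983] [0.5802 0.0923] [0.5765 0.0922 0.108 ]
wedge [ 0.3991 -0.2984] [ 0.405  -0.3031] [ 0.4022 -0.3055 -0.0066]
wedge_tip [ 0.2995 -0.3498] [ 0.2898 -0.3411] [ 0.2957 -0.336   0.0146]
wedge_seat [ 0.3687 -0.3227] [ 0.3607 -0.3154] [ 0.3649 -0.3116  0.031 ]
reel [0.592  0.1943] [0.5992 0.1882] [0.5973 0.1889 0.1029]
reel2 [ 0.6174 -0.3115] [ 0.619  -0.3171] [ 0.6197 -0.3194  0.0818]
rack [ 0.6148 -0.2695] [ 0.6202 -0.2742] [ 0.6188 -0.2761 -0.0058]
tray [ 0.4564 -0.0272] [ 0.4649 -0.032 ] [ 0.4612 -0.0329 -0.0068]
```

View pics/c1.png

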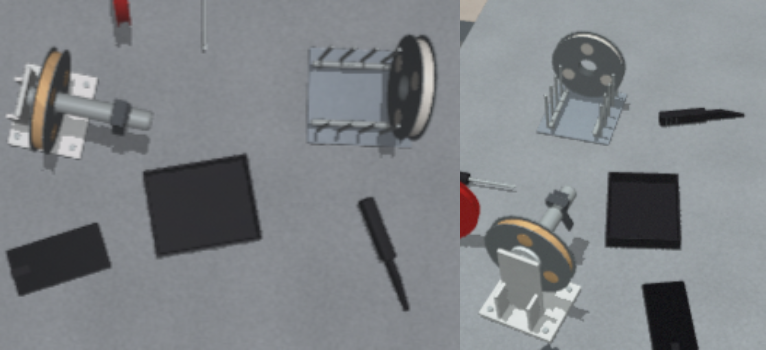

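The crop confirms the wedge: thick handle at the upper left and a thin blade pointing at the robot, clearly not the screwdriver. The clip on the spindle is the small one.

```bash
python3 -m inch '[[2.7,-5.3,0,2],[5.4,-10.5,0,5],[8.1,-15.8,0,10],[10.8,-21,0,15],[13.5,-26.4,0,20],[16.2,-31.6,0,25],[19,-37,0,30],[21.7,-42.2,0,38]]' 6
python3 -c "
from workcell import bot
s=bot.get_obs();print(s['q'],s['tcp_rot'])"
```

```text
time: 3.5
ee_pos: [0.3902, 0.0999, 0.2396]
tcp_rot: [-180.0, 0.1, -160.5]
wrist_force: [0.7, 0.5, 0.1]
opening: 0.0602
grasp_force: 0.0
[ 1.43649492e+01 -1.50391116e+01 -8.47256105e+00  9.65003799e+01
  1.40526076e-03 -5.17339166e+00] [-1.79995433e+02  6.60277546e-02 -1.60461656e+02]
```

```bash
python3 -m inch '[[0.4,-5,0,0],[0.8,-11,0,0],[1.2,-17,0,0],[1.4,-23,-1,0],[1.4,-29,-3,0],[1.4,-35,-5,0],[1.4,-40.2,-7,0],[1.4,-40.2,-8,0]]' 6
python3 - <<'E'
from h import *
np.set_printoptions(precision=4,suppress=True)
c=wristcam();save(c,"w1.png")
for n,z in(("wedge",0),("wedge_tip",.002),("wedge_seat",.021)):
    l=bot.landmark_of(n,c); print(n,[(d["score"],d["point"],atz(c,d["point"],z)) for d in l[:2]])
E
```

```text
time: 4.5
ee_pos: [0.4026, -0.3027, 0.1574]
tcp_rot: [179.9, -0.1, -160.9]
wrist_force: [-0.4, 0.9, -0.3]
opening: 0.0599
grasp_force: 0.0
wedge [(0.96, [282.8, 204.4], array([ 0.4111, -0.2956,  0.    ]))]
wedge_tip [(0.74, [281.1, 73.7], array([ 0.3007, -0.3359,  0.002 ]))]
wedge_seat [(0.95, [282.3, 157.8], array([ 0.366 , -0.3121,  0.021 ]))]
```

View pics/w1.png

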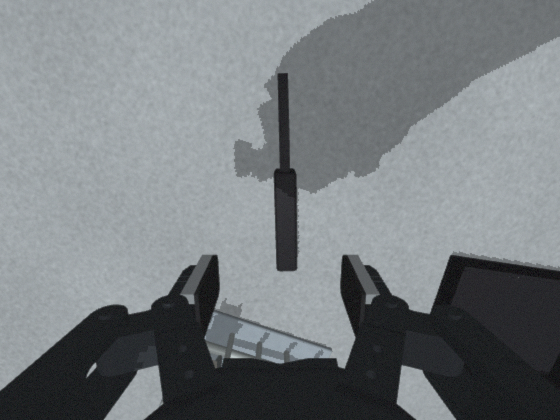

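The wedge lies along the picture's column 283, tip at (281,74) and handle at (286,220), well centred between the fingers.

```bash
python3 -m inch '[[0.4,0.3,-3,0.5],[0.8,0.7,-7,1],[0.8,0.7,-11,1],[0.8,0.7,-13.5,1],[0.8,0.7,-14.5,1],[0.8,0.7,-14.5,1],[0.8,0.7,-14.5,1],[0.8,0.7,-14.5,1]]' 5
python3 -m inch '[[0,0,0,0],[0,0,0,0],[0,0,0,0],[0,0,0,0],[0,0,0,0],[0,0,0,0],[0,0,3,0],[0,0,7,0]]' 0.5 70
```

```text
time: 5.7
ee_pos: [0.4122, -0.2935, 0.0154]
tcp_rot: [-179.9, 0.1, -159.7]
wrist_force: [1.4, 1.0, 0.5]
opening: 0.0504
grasp_force: 0.0
time: 6.7
ee_pos: [0.4108, -0.2926, 0.0838]
tcp_rot: [179.9, -0.1, -159.7]
wrist_force: [-0.2, 0.4, -0.9]
opening: 0.0183
grasp_force: 69.3
```

```bash
python3 -m inch '[[0,0,4,0],[0,1,8,-5],[0,3,12,-15],[1,5,12.6,-25],[2,8,12.6,-35],[4,11,12.6,-45],[6,14,12.6,-55],[8,17,12.6,-65]]'
python3 -m inch '[[1.5,1.5,0,-10],[3.5,3.2,0,-20],[3.5,3.2,0,-30],[3.5,3.2,0,-40],[3.5,3.2,0,-50],[3.5,3.2,0,-60.3],[3.5,3.2,0,-60.3],[3.5,3.2,0,-60.3]]'
python3 - <<'E'
from h import *
np.set_printoptions(precision=4,suppress=True)
c=wristcam();save(c,"w2.png")
for n,z in(("spindle_end",.115),("groove",.115),("clip_bridge",.135),("wedge_tip",None),("reel",.11)):
    l=bot.landmark_of(n,c); zz=z or bot.get_obs()["ee_pos"][2]-.0128
    print(n,[(d["score"],d["point"],atz(c,d["point"],zz)) for d in l[:2]])
E
```

```text
time: 7.7
ee_pos: [0.492, -0.1221, 0.2099]
tcp_rot: [-180.0, -0.0, 135.0]
wrist_force: [-0.6, -0.6, -0.4]
opening: 0.0182
grasp_force: 69.3
time: 8.7
ee_pos: [0.5265, -0.0911, 0.21]
tcp_rot: [-180.0, 0.0, 75.3]
wrist_force: [-0.8, -0.6, -2.0]
opening: 0.0184
grasp_force: 69.3
spindle_end []
groove []
clip_bridge []
wedge_tip []
reel []
```

View pics/w2.png

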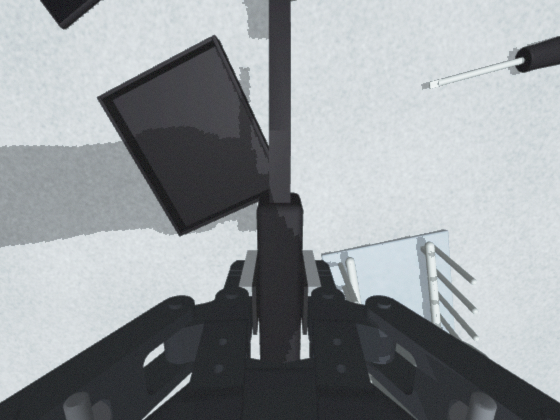

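The wrist view is filled by the wedge along column 280, and the tip is out of frame at the top, so I'll use the fixed cameras to check alignment.

```bash
cat > m.py <<'E'
from h import *
np.set_printoptions(precision=4,suppress=True)
s=bot.camera("side");t=bot.camera("top")
print(bot.get_obs()["ee_pos"])
for n,near in(("spindle_end",(.563,.051,.115)),("groove",(.575,.092,.115)),("clip_bridge",(.5745,.0915,.136)),("reel",(.598,.189,.11)),("wedge_tip",None),("wedge_seat",None)):
    P=[]
    for c in(s,t):
        l=bot.landmark_of(n,c)
        if near is not None:
            l=[d for d in l if np.hypot(*(np.array(d["point"])-proj(c,near)))<20]
        P.append(l[0]["point"] if l else None)
    print(n,P,tri(ray(s,P[0]),ray(t,P[1])) if P[0] and P[1] else None, near and P[1] and atz(t,P[1],near[2]))
save(s,"s_%d.png"%s["shot"],(180,180,340,300),4.0);save(t,"t_%d.png"%t["shot"],(200,140,360,260),4.0);print(s["shot"],t["shot"])
E
python3 m.py
python3 -c "
import cv2,glob,numpy as np
a=sorted(glob.glob('pics/[st]_*.png'));print(a)
cv2.imwrite('pics/c2.png',np.hstack([cv2.resize(cv2.imread(x),(400,300)) for x in a[-2:]]))"
```

```text
[ 0.5266 -0.0911  0.2103]
spindle_end [[266.9, 219.8], [281.0, 198.2]] [0.5604 0.0516 0.1212] [0.5595 0.0515 0.115 ]
groove [[255.3, 238.3], [264.3, 189.7]] [0.5823 0.0952 0.098 ] [0.5813 0.0944 0.115 ]
clip_bridge [[257.1, 227.3], [264.1, 190.5]] [0.5755 0.0935 0.1362] [0.5759 0.0936 0.136 ]
reel [None, [226.0, 185.4]] None [0.5929 0.1938 0.11  ]
wedge_tip [[272.5, 191.0], [292.8, 197.5]] [0.5525 0.0225 0.1911] None
wedge_seat [[284.2, 165.7], [323.4, 203.3]] [ 0.5381 -0.0472  0.2127] None
7 8
['pics/s_7.png', 'pics/t_8.png']
```

View pics/c2.png

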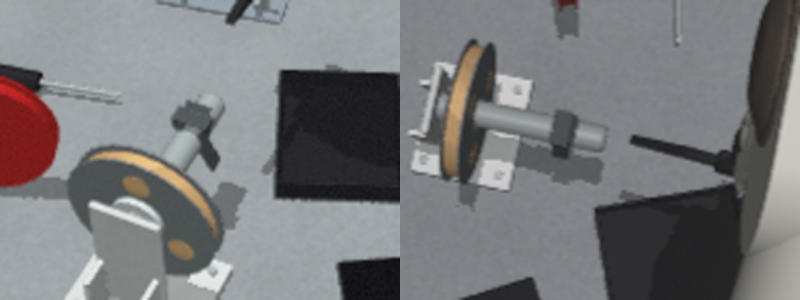

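The crops show the wedge tip (right crop, ~(632,140)) aimed at the spindle end (~(605,137)), with the clip at (565,133). I'll lower to working height and measure both centrelines in the same picture.

```bash
python3 -m inch '[[0,0,-1,0],[0,0,-2.5,0],[0,0,-4,0],[0,0,-5.5,0],[0,0,-6.4,0],[0,0,-6.4,0],[0,0,-6.4,0],[0,0,-6.4,0]]'
cat > l.py <<'E'
from h import *
np.set_printoptions(precision=4,suppress=True)
e=bot.get_obs();print(e["ee_pos"],e["tcp_rot"])
t=bot.camera("top");g=cv2.GaussianBlur(cv2.cvtColor(t["img"],cv2.COLOR_RGB2GRAY),(0,0),.7).astype(int)
cv2.imwrite("pics/tl%d.png"%t["shot"],t["img"])
for x in range(228,320,4): print(x,*g[170:215,x][::1])
s=bot.camera("side")
print([(bot.landmark_of(n,c)[:2]) for n in("wedge_tip","spindle_end") for c in (t,s)])
E
python3 l.py
```

```text
time: 10.7
ee_pos: [0.5269, -0.0912, 0.1469]
tcp_rot: [179.9, -0.0, 75.0]
wrist_force: [-0.3, 0.6, -1.6]
opening: 0.0186
grasp_force: 69.3
[ 0.5269 -0.0912  0.1469] [179.9434  -0.0057  75.0352]
228 124 114 104 93 83 74 66 62 62 63 63 64 63 64 67 68 66 61 56 55 54 52 51 49 49 49 49 50 51 53 59 64 63 61 62 58 54 54 61 74 92 111 118 102 94
232 49 48 49 48 48 49 49 49 53 66 93 121 138 148 156 157 149 138 126 110 87 61 50 50 52 54 58 63 73 86 95 108 120 128 139 146 155 167 172 173 180 191 192 168 123
236 65 65 63 62 63 62 61 61 62 69 85 112 131 142 150 157 157 148 136 124 111 112 136 144 141 141 142 142 143 144 143 142 145 162 192 202 202 202 201 200 199 200 201 196 168
240 190 200 194 180 171 171 178 191 195 195 189 167 135 134 143 152 159 157 146 134 121 111 127 171 177 152 143 143 144 144 144 144 145 156 179 198 202 198 186 174 178 185 197 201 195
244 162 192 202 202 199 195 195 199 201 202 201 190 159 133 135 145 154 160 156 144 132 119 112 132 166 153 144 143 144 145 145 145 144 144 153 174 188 185 174 164 158 153 143 135 130
248 143 171 195 199 193 186 180 181 196 202 202 200 187 15
[... 2618 characters left out ...]
131 130 129 130 130 130 130 129 128 129 130 130 130 129 129 130 128 123 98 55 40 39 49 83 120 131 130 129 130 131 131 130 129
312 130 131 132 132 131 132 132 131 129 128 127 129 129 129 130 131 131 131 130 130 131 132 132 130 130 131 132 132 130 130 124 98 56 42 41 49 79 119 131 131 129 129 130 131 131
316 131 132 132 133 132 132 132 131 131 131 130 129 129 129 131 132 131 130 130 131 131 131 131 132 133 133 132 131 131 131 131 126 100 59 45 44 49 76 115 128 130 131 130 130 129
[[{'point': [292.0, 200.0], 'score': 0.49}], [{'point': [270.5, 206.6], 'score': 0.58}, {'point': [201.8, 215.5], 'score': 0.52}], [{'point': [280.5, 192.8], 'score': 0.7}], [{'point': [265.3, 219.8], 'score': 0.82}]]
```

```bash
python3 - <<'E'
from h import *
np.set_printoptions(precision=4,suppress=True)
t=bot.camera("top");g=cv2.cvtColor(t["img"],cv2.COLOR_RGB2GRAY).astype(float)
S=[atz(t,p,.115) for p in((244,187.5),(248,188.3),(252,189.2),(256,190.1),(272,193.2),(276,194.0))]
W=[]
for x in range(296,318,2):
    col=130-g[190:212,x];m=col>30;r=np.arange(190,212)
    cx=(col*m*r).sum()/(col*m).sum(); W.append(atz(t,(x,cx),.145))
for n,P in(("sp",S),("w",W)):
    P=np.array(P);c=np.polyfit(P[:,1],P[:,0],1);print(n,P[[0,-1]],"yaw",90-np.degrees(np.arctan(c[0])),"x@y=.0",np.polyval(c,0),"x@.05",np.polyval(c,.05))
    l=np.array([e for e in P])
print("end",atz(t,(282.5,195.3),.115))
e=bot.get_obs()["ee_pos"];print("x of wedge by TCP at y=0",e[0]-e[1]/np.tan(np.radians(75.0)))
E
```

```text
sp [[0.5868 0.1466 0.115 ]
 [0.5703 0.0643 0.115 ]] yaw 78.7026430180901 x@y=.0 0.557357336426222 x@.05 0.5673459237724132
w [[ 0.5514  0.0138  0.145 ]
 [ 0.5391 -0.0356  0.145 ]] yaw 76.12256833624119 x@y=.0 0.5480814034568016 x@.05 0.5604342537630127
end [0.567  0.0477 0.115 ]
x of wedge by TCP at y=0 0.5510295711823678
```

```bash
python3 - <<'E'
from h import *
np.set_printoptions(precision=4,suppress=True)
t=bot.camera("top");g=cv2.cvtColor(t["img"],cv2.COLOR_RGB2GRAY).astype(float)
print("mm/px",1e3*(atz(t,(281,195),.115)-atz(t,(280,195),.115)))
up=cv2.resize(g,None,fx=1,fy=8,interpolation=cv2.INTER_CUBIC)
S=[]
for x in list(range(250,258))+list(range(271,280)):
    r=190.5+(x-250)*.2; 
    d=np.diff(up[:,x]); rr=lambda a,b:(int((r+a)*8),int((r+b)*8))
    a,b=rr(-9,-4);i=a+np.argmin(d[a:b]); a2,b2=rr(4.5,9);j=a2+np.argmin(d[a2:b2])
    S.append((x,(i+1)/8-.5+.5*0,(j+1)/8-.5))
S=np.array(S);print(S.round(1)[::3])
P=np.array([atz(t,(x,(i+j)/2+.3),.115) for x,i,j in S]);c=np.polyfit(P[:,1],P[:,0],1)
print("yaw",90-np.degrees(np.arctan(c[0])),"x@0,.05,.1",np.polyval(c,[0,.05,.1]))
E
```

```text
mm/px [ 0.011 -2.557  0.   ]
[[250.  182.1 197. ]
 [253.  183.4 198.5]
 [256.  184.4 197.9]
 [272.  187.4 202. ]
 [275.  188.4 202.4]
 [278.  188.4 202.4]]
yaw 78.36668372852273 x@0,.05,.1 [0.5529 0.5632 0.5735]
```

```bash
python3 -m inch '[[0.3,-0.1,0,0.6],[0.6,-0.2,0,1.2],[0.9,-0.3,0,2],[1.1,-0.3,0,2.4],[1.1,-0.3,0,2.4],[1.1,-0.3,0,2.4],[1.1,-0.3,0,2.4],[1.1,-0.3,0,2.4]]'
cat > l2.py <<'E'
from h import *
np.set_printoptions(precision=4,suppress=True)
e=bot.get_obs();print(e["ee_pos"],e["tcp_rot"],e["wrist_force"])
t=bot.camera("top");g=cv2.cvtColor(t["img"],cv2.COLOR_RGB2GRAY).astype(float)
W=[]
for x in range(296,318,2):
    r=np.arange(188,212);col=130-g[188:212,x];m=col>30
    W.append(atz(t,(x,(col*m*r).sum()/(col*m).sum()),.143))
P=np.array(W);c=np.polyfit(P[:,1],P[:,0],1)
print("wedge yaw",90-np.degrees(np.arctan(c[0])),"x@0,.05",np.polyval(c,[0,.05])+.0009,"spindle 78.7 .5574 .5673")
s=bot.camera("side")
for n in("wedge_tip","spindle_end"):print(n,[(d["point"],d["score"]) for c in(t,s) for d in bot.landmark_of(n,c)[:1]])
a=t["img"][150:240,220:340,::-1];b=s["img"][170:290,220:340,::-1]
cv2.imwrite("pics/l2_%d.png"%s["shot"],np.hstack([cv2.resize(a,(450,338),interpolation=2),cv2.resize(b,(338,338),interpolation=2)]));print(s["shot"])
E
python3 l2.py; cp $(ls -t pics/l2_*|head -1) pics/c3.png
```

```text
time: 12.1
ee_pos: [0.5376, -0.0941, 0.1463]
tcp_rot: [180.0, 0.0, 77.4]
wrist_force: [-0.3, -0.2, -1.1]
opening: 0.0186
grasp_force: 69.3
[ 0.5376 -0.0941  0.1463] [179.9934   0.      77.4347] [-0.2876 -0.1675 -1.1378]
wedge yaw 80.32490021841416 x@0,.05 [0.556  0.5646] spindle 78.7 .5574 .5673
wedge_tip [([296.2, 196.8], 0.69), ([272.8, 208.3], 0.65)]
spindle_end [([283.2, 197.7], 0.61), ([267.3, 217.4], 0.73)]
14
```

View pics/c3.png

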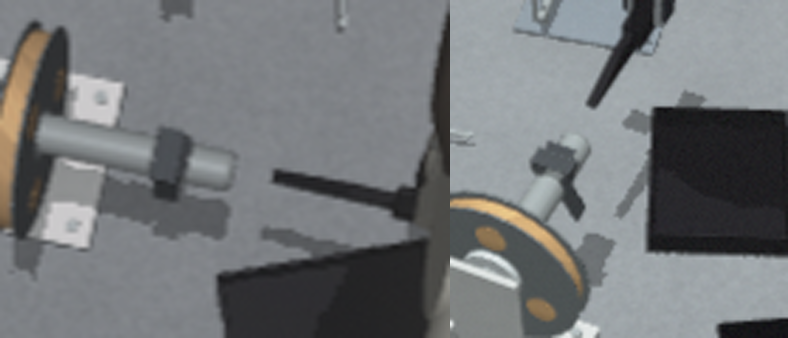

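Left crop: the wedge line (275,176)-(395,203) continues the spindle line (45,133)-(235,172) to within a millimetre or two. Right crop: the tip at (592,103) is just above the spindle end at (575,145). Lowering slightly and sliding in.

```bash
python3 -m inch '[[0,0,-0.1,0],[0.1,0.6,-0.15,0.3],[0.27,1.3,-0.15,0.5],[0.42,2,-0.15,0.5],[0.57,2.7,-0.15,0.5],[0.74,3.5,-0.15,0.5],[0.9,4.3,-0.15,0.5],[0.9,4.3,-0.15,0.5]]'
python3 l2.py | tail -3; cp $(ls -t pics/l2_*|head -1) pics/c4.png
```

```text
time: 13.4
ee_pos: [0.5467, -0.0505, 0.1448]
tcp_rot: [-180.0, -0.0, 78.0]
wrist_force: [-0.4, 0.3, -1.1]
opening: 0.0187
grasp_force: 69.3
 ** On entry to DLASCL parameter number  4 had an illegal value
 ** On entry to DLASCL parameter number  5 had an illegal value
 ** On entry to DLASCL parameter number  4 had an illegal valuel2.py:8: RuntimeWarning: invalid value encountered in scalar divide
  W.append(atz(t,(x,(col*m*r).sum()/(col*m).sum()),.143))
Traceback (most recent call last):
  File "l2.py", line 9, in <module>
    P=np.array(W);c=np.polyfit(P[:,1],P[:,0],1)
                    ~~~~~~~~~~^^^^^^^^^^^^^^^^^
numpy.linalg.LinAlgError: SVD did not converge in Linear Least Squares
```

That was a stale picture because the script failed before saving. Taking a fresh one.

```bash
cat > v.py <<'E'
from h import *
t=bot.camera("top");s=bot.camera("side")
a=t["img"][165:225,230:310,::-1];b=s["img"][190:265,225:300,::-1]
cv2.imwrite("pics/v%d.png"%s["shot"],np.hstack([cv2.resize(a,(450,338),interpolation=2),cv2.resize(b,(338,338),interpolation=2)]));print("pics/v%d.png"%s["shot"])
for n in("wedge_tip","clip_bridge"):print(n,[(d["point"],round(d["score"],2)) for c in(t,s) for d in bot.landmark_of(n,c)[:2]])
E
python3 v.py; cp $(ls -t pics/v*|head -1) pics/c5.png
```

```text
pics/v17.png
wedge_tip [([278.4, 192.7], 0.54), ([262.8, 218.5], 0.65)]
clip_bridge [([169.8, 211.8], 0.73), ([261.7, 192.3], 0.65), ([252.7, 336.9], 0.98), ([239.1, 264.0], 0.3)]
```

View pics/c5.png

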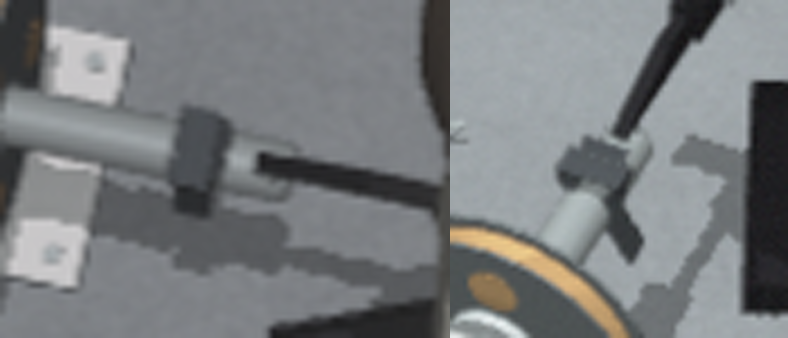

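Left crop: the tip at (258,163) is on the spindle just past its end and about 10 mm short of the clip lip. It is centred, so pushing on.

```bash
python3 -m inch '[[0.1,0.5,-0.05,0],[0.23,1.1,-0.05,0],[0.36,1.7,-0.05,0],[0.49,2.3,-0.05,0],[0.62,2.9,-0.05,0],[0.74,3.5,-0.05,0],[0.87,4.1,-0.05,0],[1,4.7,-0.05,0]]'
```

```text
time: 14.75
ee_pos: [0.5564, -0.0049, 0.1443]
tcp_rot: [180.0, 0.1, 77.9]
wrist_force: [-1.6, -7.9, -0.7]
opening: 0.0185
grasp_force: 69.4
```

```bash
python3 v.py
```

```text
pics/v19.png
wedge_tip [([256.1, 189.9], 0.62), ([230.5, 271.6], 0.33), ([253.2, 235.6], 0.73)]
clip_bridge [([169.5, 213.5], 0.86), ([261.8, 190.9], 0.66), ([255.1, 227.9], 0.64), ([251.9, 337.9], 0.57)]
```

```bash
python3 -m inch '[[0.13,0.6,0,0],[0.26,1.2,0,0],[0.39,1.8,0,0],[0.51,2.4,0,0],[0.64,3,0,0],[0.77,3.6,0,0],[0.9,4.2,0,0],[0.96,4.5,0,0]]'
python3 v.py
```

```text
time: 16.05
ee_pos: [0.5663, 0.0416, 0.1443]
tcp_rot: [180.0, -0.0, 78.0]
wrist_force: [0.8, -0.7, -1.4]
opening: 0.0184
grasp_force: 69.2
pics/v21.png
wedge_tip [([241.0, 183.1], 0.48), ([245.5, 249.0], 0.72)]
clip_bridge [([169.4, 211.0], 0.77), ([251.4, 337.6], 0.86), ([257.2, 275.9], 0.63)]
```

```bash
python3 -m inch '[[0,0,0.2,0],[0,0,0.5,0],[0,0,0.8,0],[0,0,1.2,0],[0,0,1.6,0],[0,0,2,0],[0,0,2.5,0],[0,0,3,0]]'
python3 v.py; cp $(ls -t pics/v*|head -1) pics/c6.png
```

```text
time: 17.35
ee_pos: [0.5662, 0.0409, 0.1747]
tcp_rot: [180.0, -0.0, 77.9]
wrist_force: [-0.0, 0.3, -1.5]
opening: 0.0184
grasp_force: 69.2
pics/v23.png
wedge_tip [([241.6, 184.3], 0.56), ([245.7, 240.1], 0.81), ([315.4, 236.8], 0.71)]
clip_bridge [([250.8, 197.8], 0.73), ([172.1, 210.0], 0.51), ([252.3, 219.3], 0.65), ([252.9, 337.8], 0.55)]
```

View pics/c6.png

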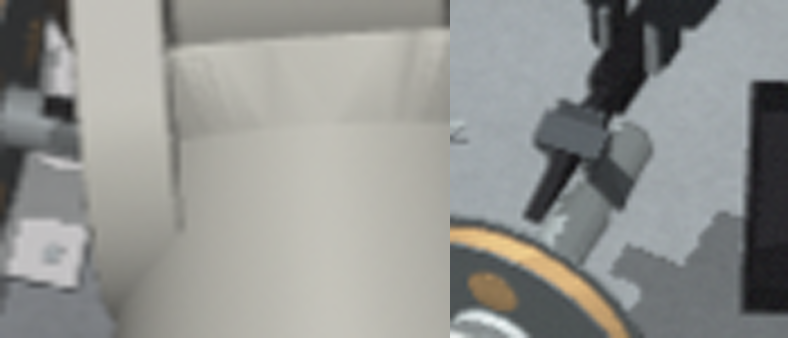

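Right crop: the clip at (575,135) sits astride the blade, legs on both sides and lifted off the spindle (625,150). Lifting clear, then carrying it gently to the tray.

```bash
python3 -m inch '[[0,0,0.3,0],[0,0,0.9,0],[0,0,1.6,0],[0,0,2.4,0],[0,0,3.2,0],[0,0,4,0],[0,0,4.7,0],[0,0,5,0]]'
python3 -m inch '[[-0.2,0,0,0],[-0.7,-0.2,0,0],[-1.4,-0.5,0,0],[-2.3,-1,0,0],[-3.3,-1.7,0,0],[-4.4,-2.6,0,0],[-5.5,-3.6,0,0],[-6.6,-4.7,0,0]]'
python3 -m inch '[[-1.1,-1.1,0,0],[-2.1,-2.2,0,0],[-3,-3.4,0,0],[-3.8,-4.5,0,0],[-4.4,-5.6,0,0],[-4.7,-6.5,0,0],[-4.9,-7.2,0,0],[-4.9,-7.6,0,0]]'
python3 - <<'E'
from h import *
np.set_printoptions(precision=4,suppress=True)
t=bot.camera("top");s=bot.camera("side");e=bot.get_obs();print(e["ee_pos"])
E=np.array(e["ee_pos"]);a=np.radians(e["tcp_rot"][2]);d=np.array([np.cos(a),np.sin(a),0])
for c in(t,s):
    print("pred bridge",proj(c,E+.052*d+[0,0,.006]),"tip",proj(c,E+.117*d-[0,0,.013]))
    for n in("clip_bridge","wedge_tip","tray","wedge_seat"):print(n,[(x["point"],round(x["score"],2)) for x in bot.landmark_of(n,c)[:3]])
# tray outline: dark pixels in top
im=cv2.cvtColor(t["img"],cv2.COLOR_RGB2GRAY);m=(im<65).astype(np.uint8);m[:, :270]=0;m[:205]=0;m[275:]=0;m[:,350:]=0
ys,xs=np.nonzero(m);print(cv2.boxPoints(cv2.minAreaRect(np.c_[xs,ys].astype(np.float32))),len(xs))
E
```

```text
time: 18.65
ee_pos: [0.5663, 0.0409, 0.2249]
tcp_rot: [180.0, -0.0, 77.9]
wrist_force: [-0.0, 0.2, -0.7]
opening: 0.0183
grasp_force: 69.2
time: 19.65
ee_pos: [0.4994, -0.0069, 0.2244]
tcp_rot: [180.0, 0.0, 77.9]
wrist_force: [-0.1, 1.0, -2.3]
opening: 0.0181
grasp_force: 69.2
time: 20.65
ee_pos: [0.4512, -0.0825, 0.2243]
tcp_rot: [-180.0, -0.0, 77.9]
wrist_force: [0.1, 0.4, -1.6]
opening: 0.0184
grasp_force: 69.2
[ 0.4513 -0.0824  0.2242]
pred bridge [np.float64(317.05908388685907), np.float64(234.72453204112674)] tip [np.float64(288.5485292704899), np.float64(228.9236058932343)]
clip_bridge [([170.3, 212.6], 0.61), ([305.7, 228.7], 0.47), ([310.8, 240.3], 0.32)]
wedge_tip [([289.5, 229.5], 0.53)]
tray [([312.2, 238.9], 0.77)]
wedge_seat [([423.5, 176.3], 0.64), ([317.8, 236.2], 0.55), ([267.2, 192.7], 0.27)]
pred bridge [np.float64(315.88436702138296), np.float64(169.0134810795013)] tip [np.float64(304.7316138749158), np.float64(192.4681103525843)]
clip_bridge [([252.6, 337.9], 0.71), ([311.5, 176.0], 0.58)]
wedge_tip [([306.1, 193.2], 0.66), ([253.1, 276.7], 0.51)]
tray []
wedge_seat [([313.9, 165.8], 0.68)]
[[276.1155 215.2215]
 [348.7754 203.596 ]
 [357.5117 258.1981]
 [284.8518 269.8237]] 2997
```

```bash
python3 -m inch '[[0,0,-0.3,0],[0,0,-1,0],[0,0,-2,0],[0,0,-3.2,0],[0,0,-4.6,0],[0,0,-6,0],[0,0,-7.4,0],[0,0,-8.8,0]]'
python3 -m inch '[[0,0,-1.4,0],[0,0,-2.8,0],[0,0,-4.2,0],[0,0,-5.5,0],[0,0,-6.7,0],[0,0,-7.7,0],[0,0,-8.5,0],[0,0,-8.9,0]]'
python3 - <<'E'
from h import *
np.set_printoptions(precision=4,suppress=True)
t=bot.camera("top");s=bot.camera("side");e=bot.get_obs();print(e["ee_pos"],e["wrist_force"])
E=np.array(e["ee_pos"]);a=np.radians(e["tcp_rot"][2]);d=np.array([np.cos(a),np.sin(a),0])
for c in(t,s):
    for k in(.052,.07,.09):
        X=E+k*d;X[2]=.060;print("pred bridge",k,proj(c,X))
    for n in("clip_bridge","wedge_tip","clip"):print(n,[(x["point"],round(x["score"],2)) for x in bot.landmark_of(n,c)[:4]])
E
```

```text
time: 22.15
ee_pos: [0.4511, -0.0821, 0.1352]
tcp_rot: [-180.0, 0.0, 77.9]
wrist_force: [0.3, 0.1, -2.0]
opening: 0.019
grasp_force: 69.2
time: 23.15
ee_pos: [0.4511, -0.0821, 0.0469]
tcp_rot: [-180.0, 0.0, 77.9]
wrist_force: [-0.1, 0.0, 0.2]
opening: 0.0184
grasp_force: 69.2
[ 0.4511 -0.0821  0.047 ] [-0.4312  0.1219 -1.2826]
pred bridge 0.052 [np.float64(312.066869938979), np.float64(237.32754725693445)]
pred bridge 0.07 [np.float64(305.47135062352675), np.float64(235.87788898817985)]
pred bridge 0.09 [np.float64(298.1527189716913), np.float64(234.2692946709445)]
clip_bridge [([284.5, 228.6], 0.57), ([169.9, 209.7], 0.52)]
wedge_tip [([287.8, 237.2], 0.61)]
clip [([294.9, 228.8], 0.61), ([176.9, 211.8], 0.6), ([396.7, 183.9], 0.18)]
pred bridge 0.052 [np.float64(313.2440813574259), np.float64(219.36738327293438)]
pred bridge 0.07 [np.float64(310.54199425021073), np.float64(224.04620433169052)]
pred bridge 0.09 [np.float64(307.4855823721067), np.float64(229.33855934915846)]
clip_bridge [([248.4, 338.9], 0.67), ([302.4, 251.2], 0.41)]
wedge_tip [([303.2, 244.3], 0.67)]
clip [([253.4, 349.4], 0.6), ([305.7, 246.1], 0.48), ([301.6, 250.4], 0.32), ([317.2, 395.4], 0.22)]
```

```bash
python3 - <<'E'
from h import *
np.set_printoptions(precision=4,suppress=True)
t=bot.camera("top");s=bot.camera("side")
for p,q in(((294.9,228.8),(305.7,246.1)),((284.5,228.6),(302.4,251.2)),((287.8,237.2),(303.2,244.3))):print(tri(ray(t,p),ray(s,q)))
for c,n in((t,"t"),(s,"s")):
    for k in("clip","clip_bridge"): print(n,k,[(x["point"],round(x["score"],2)) for x in bot.find_in(k,c)[:4]])
g=cv2.cvtColor(s["img"],cv2.COLOR_RGB2GRAY)
print(g[200:264:2,286:344:2])
E
```

```text
[0.4797 0.0128 0.0021]
[0.4811 0.0423 0.0151]
[0.4687 0.0343 0.034 ]
t clip [([177.0, 213.3], 0.84)]
t clip_bridge [([175.2, 214.6], 0.73)]
s clip [([247.9, 348.3], 0.91), ([303.1, 246.6], 0.51)]
s clip_bridge [([247.3, 343.5], 0.71), ([306.4, 241.1], 0.46)]
[[170 168 169 168 168 170 166 165 164 163 162 164 159  83  39  35  35 135
   42  33  38  33  39  39  36  38  37  70 157]
 [169 169 169 166 166 167 165 166 164 165 165 161 161 101  75  82  34  53
   30  37  35  37  35  36  36  35  69 161 164]
 [170 170 171 169 169 168 166 166 164 161 164 163 165 106  84  66  27  29
   28  48  40  39  42  37  35  95 169 170 165]
 [166 165 168 166 166 166 166 165 167 165 166 163 162 102  89  67  30  32
   31 101  59  36  95 116 115 163 166 169 168]
 [168 167 167  77  43  43  43  66  63  63  65  80  89  73  99  54  32  29
   29 101  65  36 103 145 151 148 152 163 167]
 [167 169 168  68  28  27  30  23  29  30  28  27  27  26  96  35  34  34
   32 102  56  39  30  24  24  27  25 150 164]
 [168 168 169  49  27  29  25  27  26  30  28  27  27  28  35  31  31  31
   27 107  55  27  28  32  30  28  30 149
[... 2331 characters left out ...]
 41  47  41  43  40  46  43  40  37  45  42  43
   42  42  40  42  41  42  40  38  41  39 150]
 [166 164  57  26  30  27  27  24  26  29  28  28  26  29  28  24  26  25
   28  31  31  33  38  38  41  40  44  44 150]
 [163 168  56  27  29  22  26  26  30  28  29  24  24  25  29  27  29  32
   30  28  30  27  28  26  27  28  27  28 150]
 [164 167  61  34  36  28  29  29  25  24  28  26  26  28  28  27  29  27
   27  28  26  29  24  30  26  29  25  30 154]
 [169 165 166 166 155 140 157 139 121 122 115 116 118 104 107 106 102  97
   98  82  95  73  87  63  73  55  55  63 156]
 [165 167 166 168 168 167 162 161 166 166 165 166 165 164 165 169 170 167
  169 171 167 168 169 165 169 168 166 166 164]]
```

The clip appears to have slid off the blade during the descent and lies in the tray, near world (0.48, 0.03). I'll withdraw the wedge straight back, confirm this with a clear view, and lay the wedge down.

```bash
python3 -m inch '[[-0.2,-1,0,0],[-0.5,-2.5,0,0],[-0.9,-4.3,0,0],[-1.3,-6.3,0,0],[-1.8,-8.5,0,0],[-2.3,-11,0,0],[-2.9,-13.8,0,0],[-3.5,-16.5,0,0]]'
python3 -m inch '[[-0.5,-2,0,0],[-0.6,-2.3,-0.8,0],[-0.6,-2.3,-1.8,0],[-0.6,-2.3,-2.6,0],[-0.6,-2.3,-3,0],[-0.6,-2.3,-3.2,0],[-0.6,-2.3,-3.2,0],[-0.6,-2.3,-3.2,0]]'
python3 - <<'E'
from h import *
np.set_printoptions(precision=4,suppress=True)
t=bot.camera("top");s=bot.camera("side")
for c,n in((t,"t"),(s,"s")):
    for k in("clip","clip_bridge"): print(n,k,[(np.array(x["point"]),round(x["score"],2),atz(c,x["point"],.02)) for x in bot.landmark_of(k,c)[:3]])
    for k in("tray",): print(n,k,[(np.array(x["point"]),round(x["score"],2),atz(c,x["point"],0)) for x in bot.find_in(k,c)[:3]])
g=cv2.cvtColor(t["img"],cv2.COLOR_RGB2GRAY)
print(g[208:274:2,272:346:2])
E
```

```text
time: 24.85
ee_pos: [0.4154, -0.2489, 0.0473]
tcp_rot: [180.0, 0.0, 77.9]
wrist_force: [0.2, 0.3, -0.6]
opening: 0.0185
grasp_force: 69.2
time: 25.85
ee_pos: [0.4104, -0.2702, 0.0156]
tcp_rot: [180.0, 0.0, 77.9]
wrist_force: [0.6, 0.4, -1.7]
opening: 0.0186
grasp_force: 69.2
t clip [(array([170.9, 212.8]), 0.8, array([0.5297, 0.3621, 0.02  ])), (array([266.8, 191.9]), 0.46, array([0.59  , 0.0932, 0.02  ])), (array([293.4, 231.2]), 0.43, array([0.48  , 0.0181, 0.02  ]))]
t clip_bridge [(array([172.8, 213.1]), 0.6, array([0.5288, 0.3568, 0.02  ])), (array([283.9, 232.5]), 0.5, array([0.4762, 0.0445, 0.02  ])), (array([264.4, 192.3]), 0.45, array([0.5889, 0.0999, 0.02  ]))]
t tray [(array([312.3, 240.9]), 0.57, array([ 0.4539, -0.0357,  0.    ]))]
s clip [(array([253.4, 345.5]), 0.77, array([0.5264, 0.3308, 0.02  ])), (array([303.7, 250. ]), 0.44, array([0.4717, 0.0414, 0.02  ]))]
s clip_bridge [(array([253.4, 335.8]), 0.79, array([0.5326, 0.3076, 0.02  ])), (array([300.8, 250.6]), 0.73, array([0.4785, 0.0449, 0.02  ]))]
s tray [(array([315.4, 232.7]), 0.7, array([ 0.4556, -0.0408,  0.    ]))]
[[ 98 100  99 ... 142 138 143]
 [ 97  97  96 ... 142 142 143]
 [143 107 103 ... 142 140 146]
 ...
 [142 141 145 ... 141 142 143]
 [140 140 141 ... 144 146 144]
 [144 140 139 ... 144 144 143]]
```

```bash
python3 -m inch '[[0,0,0,0],[0,0,0,0],[0,0,0,0],[0,0,1,0],[0,0,4,0],[0,0,9,0],[0,0,14,0],[0,0,19,0]]' 5
python3 -m inch '[[1,4,4,10],[3,9,6,20],[5,14,6,30],[7,19.5,6,40],[9,25,6,50],[11,30.5,6,60],[13,36,6,70],[15,41.5,6,80]]'
python3 -m inch '[[1.9,2.2,0,5],[3.9,4.5,0,10],[3.9,4.5,0,10],[3.9,4.5,0,10],[3.9,4.5,0,10],[3.9,4.5,0,10],[3.9,4.5,0,10],[3.9,4.5,0,10]]'
python3 - <<'E'
from h import *
np.set_printoptions(precision=4,suppress=True)
c=wristcam();t=bot.camera("top")
save(c,"w9.png")
print("pred rim top px",proj(c,(.599,.190,.185)),"tcp line",proj(c,np.array(bot.get_obs()["ee_pos"])*[1,1,0]+[0,0,.185]))
for k,z in(("reel",.11),("spindle_end",.115),("groove",.115)): print(k,[(x["point"],round(x["score"],2),atz(c,x["point"],z)) for x in bot.landmark_of(k,c)[:3]],[(x["point"],round(x["score"],2)) for x in bot.find_in(k,c)[:2]])
for k in("wedge","wedge_tip"):print(k,[(atz(t,x["point"],0)) for x in bot.landmark_of(k,t)[:1]])
im=c["img"].astype(int);print(im.shape)
hsv=cv2.cvtColor(c["img"],cv2.COLOR_RGB2HSV);m=((hsv[...,0]<25)&(hsv[...,1]>90)&(hsv[...,2]>80)).astype(np.uint8)
n,l,st,ce=cv2.connectedComponentsWithStats(m);print([(st[i],ce[i]) for i in range(1,n) if st[i][4]>40])
g=cv2.cvtColor(c["img"],cv2.COLOR_RGB2GRAY)
E
```

```text
time: 27.25
ee_pos: [0.41, -0.27, 0.2078]
tcp_rot: [179.9, 0.0, 77.9]
wrist_force: [1.0, 0.1, 0.3]
opening: 0.0499
grasp_force: 0.0
time: 28.25
ee_pos: [0.5605, 0.1468, 0.2662]
tcp_rot: [180.0, 0.1, 158.3]
wrist_force: [1.0, -1.1, 0.8]
opening: 0.0501
grasp_force: 0.0
time: 29.25
ee_pos: [0.5991, 0.1897, 0.2654]
tcp_rot: [180.0, 0.0, 167.9]
wrist_force: [-0.1, 0.9, 0.1]
opening: 0.0498
grasp_force: 0.0
pred rim top px [np.float64(279.13739328203474), np.float64(219.84100339239995)] tcp line [np.float64(278.95447946694463), np.float64(220.0824975341487)]
reel [([277.6, 190.9], 0.86, array([0.5953, 0.1892, 0.11  ])), ([241.8, 345.8], 0.6, array([0.7616, 0.1123, 0.11  ]))] [([457.5, 286.4], 0.72), ([261.6, 187.8], 0.65)]
spindle_end [([129.1, 193.9], 0.59, array([0.5677, 0.0521, 0.115 ]))] [([263.4, 186.9], 0.75)]
groove [([173.0, 195.9], 0.75, array([0.5782, 0.0919, 0.115 ]))] [([261.7, 186.6], 0.61)]
wedge [array([ 0.4106, -0.2709,  0.    ])]
wedge_tip [array([ 0.4381, -0.1563,  0.    ])]
(420, 560, 3)
[(array([ 270,  118,   21,  148, 2857], dtype=int32), array([279.9492, 191.119 ])), (array([ 412,  229,  100,  120, 4241], dtype=int32), array([462.3601, 288.1309])), (array([ 216,  287,   52,   77, 2110], dtype=int32), array([240.0408, 330.0929]))]
```

```bash
python3 -m inch '[[-0.2,0,-1,0],[-0.3,0,-3,0],[-0.3,0,-5,0],[-0.3,0,-7,0],[-0.3,0,-8.4,0],[-0.3,0,-9.1,0],[-0.3,0,-9.1,0],[-0.3,0,-9.1,0]]' 4.4
python3 -m inch '[[0,0,0,0],[0,0,0,0],[0,0,0,0],[0,0,0,0],[0,0,0,0],[0,0,0,0],[0,0,0,0],[0,0,0,0]]' 1 60
```

```text
time: 30.75
ee_pos: [0.5965, 0.19, 0.1751]
tcp_rot: [180.0, 0.1, 167.9]
wrist_force: [0.1, -0.2, -0.1]
opening: 0.0439
grasp_force: 0.0
time: 31.75
ee_pos: [0.5965, 0.1901, 0.175]
tcp_rot: [180.0, 0.1, 167.9]
wrist_force: [0.0, 0.7, 6.2]
opening: 0.0187
grasp_force: 59.8
```

```bash
python3 -m inch '[[0,0,0.2,0],[0,0,0.5,0],[0,0,0.5,0],[-0.2,-0.9,0.5,0],[-0.4,-1.9,0.5,0],[-0.6,-2.9,0.5,0],[-0.8,-3.9,0.5,0],[-1,-4.9,0.5,0]]'
```

```text
time: 32.75
ee_pos: [0.5861, 0.14, 0.1794]
tcp_rot: [-180.0, 0.0, 167.9]
wrist_force: [0.1, 0.1, -3.4]
opening: 0.0188
grasp_force: 58.9
```

```bash
python3 -m inch '[[-0.3,-1.4,0,0],[-0.6,-2.8,0,0],[-0.9,-4.2,0,0],[-1.2,-5.7,0,0],[-1.5,-7.2,0,0],[-1.8,-8.7,0,0],[-2.1,-10.2,0,0],[-2.4,-11.5,0,0]]'
python3 -m inch '[[-0.3,-1.2,0,0],[-0.6,-2.6,0,0],[-0.9,-4,1,0],[-1,-5,3,0],[-1,-5.5,5,0],[-1,-5.5,7,0],[-1,-5.5,8,0],[-1,-5.5,8,0]]'
python3 - <<'E'
from h import *
np.set_printoptions(precision=4,suppress=True)
t=bot.camera("top");s=bot.camera("side");e=bot.get_obs();print(e["ee_pos"])
for k,z in(("reel",None),("rack",0),("reel2",.088),("phone",0)):
  for c in(t,s): print(k,[(np.round(x["point"]),round(x["score"],2),atz(c,x["point"],z if z is not None else e["ee_pos"][2]-.07)) for x in bot.landmark_of(k,c)[:4]])
cv2.imwrite("pics/t9.png",t["img"][:,:,::-1])
E
```

```text
time: 33.75
ee_pos: [0.562, 0.0248, 0.1793]
tcp_rot: [-180.0, -0.0, 167.9]
wrist_force: [0.5, 1.0, -2.5]
opening: 0.0186
grasp_force: 58.8
time: 34.75
ee_pos: [0.5524, -0.0293, 0.26]
tcp_rot: [180.0, 0.1, 167.9]
wrist_force: [0.3, -0.7, -5.0]
opening: 0.0187
grasp_force: 58.9
[ 0.5521 -0.0292  0.2587]
reel [(array([423., 177.]), 0.89, array([ 0.6021, -0.2835,  0.1887])), (array([164., 127.]), 0.89, array([0.7216, 0.3348, 0.1887])), (array([266., 119.]), 0.6, array([0.7424, 0.0888, 0.1887]))]
reel [(array([141., 324.]), 0.82, array([0.7103, 0.4256, 0.1887])), (array([276., 178.]), 0.8, array([ 0.5555, -0.0252,  0.1887])), (array([174., 234.]), 0.72, array([0.7323, 0.1962, 0.1887])), (array([299., 250.]), 0.7, array([0.4589, 0.184 , 0.1887]))]
rack [(array([396., 181.]), 0.9, array([ 0.6266, -0.2744,  0.    ]))]
rack [(array([278., 167.]), 0.76, array([ 0.6123, -0.2799,  0.    ]))]
reel2 [(array([423., 177.]), 0.89, array([ 0.6216, -0.319 ,  0.088 ])), (array([164., 127.]), 0.89, array([0.7545, 0.3685, 0.088 ])), (array([266., 119.]), 0.6, array([0.7776, 0.0949, 0.088 ]))]
reel2 [(array([141., 324.]), 0.82, array([0.7553, 0.3708, 0.088 ])), (array([276., 178.]), 0.8, array([ 0.5822, -0.1335,  0.088 ])), (array([174., 234.]), 0.72, array([0.78  , 0.1142, 0.088 ])), (array([299., 250.]), 0.7, array([0.4741, 0.1005, 0.088 ]))]
phone [(array([233., 272.]), 0.65, array([0.3646, 0.1861, 0.    ]))]
phone [(array([332., 310.]), 0.6, array([0.3753, 0.1909, 0.    ]))]
```

```bash
python3 - <<'E'
from h import *
np.set_printoptions(precision=4,suppress=True,linewidth=250)
t=bot.camera("top");im=t["img"].astype(int);g=im.sum(2)//3
b=(im[...,2]-im[...,0])
print("rowprofile gray/blue")
for r in(150,154,158,164,170,180,190,196,202,206,210,214): print(r,*(f"{g[r,x]}/{b[r,x]}" for x in range(358,416,2)))
E
```

```text
rowprofile gray/blue
150 163/-8 163/-8 164/-9 164/-9 164/-9 164/-9 164/-8 164/-9 165/-10 165/-9 165/-9 166/-8 122/-8 66/-4 160/-8 182/-8 182/-8 181/-9 181/-9 181/-9 181/-9 181/-10 181/-10 180/-10 73/-7 115/6 127/7 128/7 126/7
154 158/-8 157/-9 157/-9 158/-8 158/-8 159/-8 159/-9 159/-8 159/-9 159/-8 159/-9 154/-8 93/-5 75/-3 171/-9 181/-9 181/-9 181/-10 181/-9 181/-9 181/-10 180/-11 181/-10 178/-9 93/2 125/8 125/8 125/8 123/8
158 150/-7 150/-7 151/-9 150/-9 151/-8 150/-9 151/-8 151/-7 152/-8 152/-9 151/-9 135/-6 71/-5 104/-5 179/-9 181/-9 181/-10 181/-9 180/-9 180/-10 181/-10 181/-10 180/-9 162/-7 125/15 124/16 125/15 110/12 56/1
164 137/-8 138/-7 139/-7 139/-8 139/-8 139/-7 139/-7 140/-8 139/-7 140/-7 133/-8 82/-4 71/-3 125/-7 182/-10 181/-10 181/-10 181/-10 181/-10 180/-9 180/-9 180/-9 180/-9 151/-1 111/7 77/3 83/7 70/6 51/0
170 122/-6 122/-7 122/-7 122/-7 122/-6 123/-6 123/-6 124/-8 124/-6 122/-6 78/-4 71/-4 69/-4 163/-8 180/-9 180/-9 180/-9 180/-9 180/-9 180/-10 180/-9 180/-9 178/-10 119/13 126/14 87/10 82/9 45/2 45/3
180 182/-9 184/-9 185/-9 186/-9 185/-9 176/-9 168/-10 158/-9 17
[... 649 characters left out ...]
/-9 162/-9 162/-9 162/-9 163/-8 163/-9 163/-9 162/-9 126/15 126/15 126/16 69/4 70/4 80/8 86/9 48/2
206 181/-10 179/-10 177/-9 175/-9 173/-10 171/-9 167/-9 164/-9 159/-9 131/-7 85/-4 153/-8 155/-9 155/-9 156/-9 156/-9 157/-8 156/-9 157/-9 158/-8 141/-1 126/15 125/15 110/12 87/10 86/9 86/10 85/9 86/10
210 181/-10 179/-10 177/-10 175/-10 173/-10 171/-9 167/-9 164/-10 160/-9 131/-7 116/-6 147/-7 147/-8 148/-8 148/-8 149/-8 150/-8 150/-9 150/-8 151/-7 123/5 128/6 124/6 124/7 88/4 89/4 88/5 89/5 106/5
214 181/-9 178/-9 177/-10 175/-9 172/-9 170/-9 168/-10 164/-9 160/-9 134/-7 135/-7 139/-7 139/-7 139/-8 140/-7 140/-7 140/-7 141/-8 140/-7 131/-1 123/7 128/7 121/7 122/7 109/6 123/7 123/7 110/6 108/6
```

```bash
python3 - <<'E'
from h import *
np.set_printoptions(precision=4,suppress=True,linewidth=250)
t=bot.camera("top");im=cv2.imread("pics/top0.png")[:,:,::-1].astype(int)
b=im[...,2]-im[...,0]
m=((b>5)).astype(np.uint8);m[:,:355]=0;m[:140]=0;m[225:]=0;m[:,420:]=0
ys,xs=np.nonzero(m);print(xs.min(),xs.max(),ys.min(),ys.max(),len(xs))
L=[];T=[];B=[]
for r in range(165,202,1):
    x=np.nonzero(m[r])[0]; L.append((x.min()-.5,r))
for x in range(372,404,1):
    y=np.nonzero(m[:,x])[0];T.append((x,y.min()-.5));B.append((x,y.max()+.5))
for n,P,zz in(("L",L,.006),("T",T,.006),("B",B,.006)):
    W=np.array([atz(t,p,zz) for p in P]);k=(1,0) if n!="L" else (0,1)
    c=np.polyfit(W[:,k[0]],W[:,k[1]],1);r=W[:,k[1]]-np.polyval(c,W[:,k[0]]);ok=abs(r)<.003
    c=np.polyfit(W[ok,k[0]],W[ok,k[1]],1);print(n,"slope deg",np.degrees(np.arctan(c[0])),"mean",W[ok].mean(0),ok.sum(),[p for p in P[::8]])
# reel2 : white/dark disc edge-on rim centre line
E
```

```text
355 419 140 224 5043
L slope deg -0.5956282404091993 mean [ 0.6188 -0.1552  0.006 ] 37 [(np.float64(354.5), 165), (np.float64(354.5), 173), (np.float64(354.5), 181), (np.float64(354.5), 189), (np.float64(354.5), 197)]
T slope deg -0.10083113384447515 mean [ 0.7453 -0.2508  0.006 ] 32 [(372, np.float64(139.5)), (380, np.float64(139.5)), (388, np.float64(139.5)), (396, np.float64(139.5))]
B slope deg -0.32118369819871323 mean [ 0.5011 -0.2464  0.006 ] 32 [(372, np.float64(224.5)), (380, np.float64(224.5)), (388, np.float64(224.5)), (396, np.float64(224.5))]
```

```bash
python3 -m inch '[[0.6,-1.5,0.2,0],[1.3,-3.5,0.6,2],[2.2,-6,1,4],[3.2,-9,1,6],[4.4,-12,1,9],[5.6,-15,1,12],[6.6,-17.5,1,12],[6.8,-19,1,12]]'
```

```text
time: 36.35
ee_pos: [0.6204, -0.2211, 0.2685]
tcp_rot: [180.0, -0.0, 179.9]
wrist_force: [-0.1, -0.7, -2.9]
opening: 0.0186
grasp_force: 59.0
```

```bash
python3 - <<'E'
from h import *
np.set_printoptions(precision=4,suppress=True,linewidth=250)
t=bot.camera("top");im=cv2.imread("pics/top0.png")[:,:,::-1].astype(int)
b=cv2.GaussianBlur((im[...,2]-im[...,0]).astype(np.float32),(0,0),.6)
print("bench",b[150,355:420:8],"rack",b[180,360:416:4])
m=(b>(np.median(b[225:240,350:390])+np.median(b[175:190,375:390]))/2)
L=[];T=[];B=[]
for r in range(166,200):
    x=np.nonzero(m[r,360:400])[0]; L.append((360+x.min()-.5,r)) if len(x) else 0
for x in range(372,402):
    y=np.nonzero(m[145:220,x])[0]; T.append((x,145+y.min()-.5));B.append((x,145+y.max()+.5))
for n,P in(("L",L),("T",T),("B",B)):
    W=np.array([atz(t,p,.006) for p in P]);k=(1,0) if n!="L" else (0,1)
    ok=np.ones(len(W),bool)
    for _ in range(4):
        c=np.polyfit(W[ok,k[0]],W[ok,k[1]],1);r=abs(W[:,k[1]]-np.polyval(c,W[:,k[0]]));ok=r<max(.002,np.median(r)*1.5)
    print(n,"slope deg",np.degrees(np.arctan(c[0])),"mean",W[ok].mean(0),ok.sum(),[p for p in P[::6]])
c=wristcam();print(bot.get_obs()["ee_pos"])
for k,z in(("rack",0),("reel2",.088),("reel",.2)): print(k,[(np.round(x["point"]),round(x["score"],2),atz(c,x["point"],z)) for x in bot.landmark_of(k,c)[:3]])
g=cv2.cvtColor(c["img"],cv2.COLOR_RGB2GRAY);np.save("wr.npy",c["img"])
# predicted tine tops for rack at (.62,-.276), yaw 0
for y in(-32,0,32,64):print(y,[np.round(proj(c,(.62+sx*.055,-.276+y/1e3,.09))) for sx in(-1,1)])
for k in (60,100,140,340,360): print(k,*g[k,150:420:6])
E
```

```text
bench [7.2835 8.6018 7.3938 7.8649 7.9221 8.1685 8.0278 8.1082 5.4512] rack [ 8.657   7.5808 17.0872 17.4225 17.9175 17.3362 17.7254 17.1416 17.1347 17.1107 17.2163 17.6869 11.9476  3.9517]
L slope deg -3.060664496169085 mean [ 0.6232 -0.1916  0.006 ] 28 [(np.float64(368.5), 168), (np.float64(367.5), 174), (np.float64(367.5), 180), (np.float64(366.5), 186), (np.float64(366.5), 192)]
T slope deg -0.1456147961010708 mean [ 0.6957 -0.2567  0.006 ] 17 [(372, np.float64(155.5)), (378, np.float64(159.5)), (384, np.float64(156.5)), (390, np.float64(159.5)), (396, np.float64(156.5))]
B slope deg 2.2186674890861853 mean [ 0.5482 -0.2444  0.006 ] 30 [(372, np.float64(207.5)), (378, np.float64(207.5)), (384, np.float64(207.5)), (390, np.float64(207.5)), (396, np.float64(208.5))]
[ 0.62   -0.2208  0.2687]
rack [(array([245., 176.]), 0.7, array([ 0.6242, -0.2675,  0.    ]))]
reel2 [(array([184., 192.]), 0.94, array([ 0.6239, -0.3205,  0.088 ])), (array([540., 320.]), 0.62, array([0.7804, 0.0862, 0.088 ])), (array([278., 228.]), 0.57, array([ 0.6637, -0.2236,  0.088 ]))]
reel [(array([184., 192.])
[... 489 characters left out ...]
 118 118 114 118 171 172 168 24 55 55 52 49 49
100 168 173 173 168 173 176 164 167 164 169 165 169 166 176 171 170 171 178 115 127 123 123 117 119 120 126 119 119 118 119 127 121 122 125 172 167 172 177 166 100 22 59 97 166 171
140 170 96 197 194 192 62 60 58 107 63 137 180 174 170 114 158 123 123 121 68 132 129 132 133 79 102 103 120 121 127 175 172 175 175 174 172 171 172 174 171 177 169 169 173 170
340 37 34 36 42 45 44 41 36 43 30 30 34 46 29 32 32 33 164 172 125 170 171 164 170 68 169 169 35 35 36 35 44 29 31 31 43 44 39 44 45 46 36 40 33 31
360 166 34 33 34 59 57 59 59 36 33 29 30 31 33 30 34 29 25 43 130 164 166 165 162 153 48 29 27 33 34 31 29 37 36 33 28 38 41 41 42 46 30 35 130 156
```

```bash
python3 - <<'E'
from h import *
np.set_printoptions(linewidth=600)
im=np.load("wr.npy");g=cv2.cvtColor(im,cv2.COLOR_RGB2GRAY)
print("    ",*range(180,312,3))
for r in range(116,170,3): print(r,*(f"{v:3d}" for v in g[r,180:312:3]))
print()
for r in range(224,262,4): print(r,*(f"{v:3d}" for v in g[r,180:312:3]))
c=wristcam()
for y in(0,32,64):print(y,[[np.round(proj(c,(.623+sx*.055*.999+.044*y/1e3,-.272+y/1e3-sx*.055*.044,z))) for z in(.09,.006)] for sx in(-1,1)])
E
```

```text
180 183 186 189 192 195 198 201 204 207 210 213 216 219 222 225 228 231 234 237 240 243 246 249 252 255 258 261 264 267 270 273 276 279 282 285 288 291 294 297 300 303 306 309
116 162 167 163 149  96 145 116 111 113 114 113 113 113 134 129 131 120 124 122 150 168 119 115 119 124 120 121 117  77  70 124 119 123 122 114 121 125 115  77 116 120 116 121 116
119  68 165  96  60  61  58  92 116 118 120 117 120 116 116 163 167 172 172 174 174 164 119 117 121 121 120 123 119  82  60 119 120 117 120 118 115 114 103  75  85 108 106 113 117
122 118  94  62  59  57  58  60 112 115 120 119 118 119 117 164 169 170 173 171 170 167 119 120 122 117 121 120 105  85  60 121 120 122 123 125 122 123 104  69  86 125 123 115 121
125 138  82  59  59  59  62  64  65 116 120 118 117 117 124 171 168 169 168 167 172 167 122 120 121 118 120 121 102  82  68 111 113 114 111 110 113 110 102  63  87 126 126 114 124
128 120  62  57  62  61  63  59  59 116 118 114 117 117 118 168 169 167 167 170 170 168 119 117 120 119 119 119  92  81  97 123 123 122 123 119 119 115 116  62  88 127 126 115 121
131 101  61  61  54  60 
[... 3691 characters left out ...]
8 132 158 159 162 161 158 152 147 141 143 136  75 102  91  99  96
256 116  59  59  61  58  61  82 173 168 173 171 175 172 173 170 170 170 175 174 176 172 170 105  99 100  91 100 105 124 154 156 157 159 160 157 157 155 146 131  76 108  67  95  96
260 162 103  60  61  61  74 171 171 173 174 174 172 170 170 170 170 178 176 161  76  74  78  96  98  97  80  95 102 125 155 152 154 156 155 158 159 158 156 147  76 105  43  96  95
0 [[array([227., 137.]), array([238., 132.])], [array([228., 241.]), array([238., 216.])]]
32 [[array([260., 139.]), array([264., 134.])], [array([257., 242.]), array([261., 217.])]]
64 [[array([292., 140.]), array([289., 135.])], [array([286., 243.]), array([285., 218.])]]
```

```bash
python3 -m inch '[[0.2,-0.1,0,-1],[0.3,-0.25,0,-2.5],[0.3,-0.25,-1,-2.5],[0.3,-0.25,-2,-2.5],[0.3,-0.25,-3,-2.5],[0.3,-0.25,-4,-2.5],[0.3,-0.25,-4.8,-2.5],[0.3,-0.25,-5.4,-2.5]]'
python3 - <<'E'
from h import *
np.set_printoptions(precision=4,suppress=True,linewidth=600)
e=bot.get_obs();print(e["wrist_force"],e["torque"]);c=wristcam();im=c["img"];np.save("wr2.npy",im);g=cv2.cvtColor(im,cv2.COLOR_RGB2GRAY)
T=np.array(e["ee_pos"]);print(T)
print("slot plane col at z=.09:",proj(c,[T[0],T[1],.09]),"tines y0,32 pred from TCP", [[np.round(proj(c,T*[1,1,0]+np.array([sx*.055,dy,.09])),1) for dy in(-.048,-.016,.016)] for sx in(-1,1)])
print("    ",*range(200,330,3))
for r in list(range(84,124,4))+list(range(232,272,4)): print(r,*(f"{v:3d}" for v in g[r,200:330:3]))
E
```

```text
time: 37.65
ee_pos: [0.6231, -0.2216, 0.2147]
tcp_rot: [180.0, -0.0, 177.4]
wrist_force: [0.2, -0.1, -3.4]
opening: 0.0188
grasp_force: 59.0
[ 0.2008 -0.1172 -3.4415] [-0.001   0.0604 -0.0143]
[ 0.6231 -0.2216  0.2147]
slot plane col at z=.09: [np.float64(278.88217672576917), np.float64(203.36612342119957)] tines y0,32 pred from TCP [[array([217.1, 141.1]), array([256.2, 139.3]), array([295.5, 137.5])], [array([229.3, 263.1]), array([264.1, 261.7]), array([299. , 260.3])]]
     200 203 206 209 212 215 218 221 224 227 230 233 236 239 242 245 248 251 254 257 260 263 266 269 272 275 278 281 284 287 290 293 296 299 302 305 308 311 314 317 320 323 326 329
84 176 179 177 177 177 172 174 169 177 177 175 179 178 176 141 129 128 130 128 128 126 125 126 123 125 127 122 126 127 128 123 123 129 126 122 129 123 124 122 126 126 119 123 127
88 174 173 180 176 166 170 171 173 176 174 167 177 177 169 167 124 125 125 121 124 122 131 122 124 125 128 122 127 123 125 123 127 124 123 124 123 127 125 126 124 125 126 124 125
92 172 172 175 172 165 178 176 181 179 174 177 172 174 174 168 125 122 125 128 130 
[... 2454 characters left out ...]
 180 176 175 180 171  94  93 173 179 175 187 161 101  99 100  54 113  85 157 160 164 163 164 167 164 161 154 144  77 109  52 101 101  98 156 173 181 175 183 177
260 177 185 178 172 181 184 180 177 156 118  97 181  94  73  73  98 102  99  97  52 111  82 157 159 158 159 163 164 165 163 166 160  82 108  47  99 102  99  97  74  77  98 173 177
264 178 180 183 180 178 182 175 177 174 191 163  36  30  39  37  99 102  99  97  32 112  77 151 157 160 163 158 161 161 163 166 165  77 104  33  96 101 101 100  38  37  34  36 166
268 175 179 178 178 176 181 180 178 179 173  57  36  30  34  54 102  99  98  68  32 108  78 153 155 155 158 160 160 158 160 160 163  81 108  26  65 100  96 101  57  34  27  32  54
```

```bash
python3 -m inch '[[0,-0.1,0,0],[0,-0.15,-0.5,0],[0,-0.15,-1.5,0],[0,-0.15,-2.5,0],[0,-0.15,-3.5,0],[0,-0.15,-4.5,0],[0,-0.15,-5.3,0],[0,-0.15,-5.8,0]]'
```

```text
time: 38.7
ee_pos: [0.6231, -0.2231, 0.1567]
tcp_rot: [180.0, -0.0, 177.4]
wrist_force: [0.5, -0.3, -2.1]
opening: 0.0185
grasp_force: 59.1
```

```bash
python3 -m inch '[[0,0,-0.1,0],[0,0,-0.2,0],[0,0,-0.3,0],[0,0,-0.35,0],[0,0,-0.4,0],[0,0,-0.4,0],[0,0,-0.4,0],[0,0,-0.4,0]]'
```

```text
time: 39.7
ee_pos: [0.6236, -0.2232, 0.1542]
tcp_rot: [-180.0, 0.1, 177.4]
wrist_force: [1.2, 0.3, 4.9]
opening: 0.0187
grasp_force: 60.1
```

```bash
python3 -m inch '[[0,0,0,0],[0,0,0,0],[0,0,0,0],[0,0,0,0],[0,0,1,0],[0,0,3,0],[0,0,7,0],[0,0,12,0]]' 4
python3 -m inch '[[-1,2,4,0],[-3,5,6,0],[-6,9,6,0],[-10,13,6,0],[-14,18,6,0],[-16,23,6,0],[-16,26,6,0],[-16,26,6,0]]'
python3 - <<'E'
from h import *
np.set_printoptions(precision=4,suppress=True)
t=bot.camera("top");s=bot.camera("side");print(bot.get_obs()["ee_pos"])
for k,z in(("reel",.088),("clip",.015),("wedge",0),("wedge_tip",0),("rack",0),("tray",0)):
    P=[]
    for c,n in((t,"top"),(s,"side")):
        print(n,k,[(np.round(x["point"]),round(x["score"],2),atz(c,x["point"],z)[:2]) for x in bot.landmark_of(k,c)[:5]])
E
```

```text
time: 40.7
ee_pos: [0.6227, -0.223, 0.2745]
tcp_rot: [180.0, -0.1, 177.4]
wrist_force: [0.5, -0.4, 0.3]
opening: 0.04
grasp_force: 0.0
time: 41.7
ee_pos: [0.4628, 0.0385, 0.3344]
tcp_rot: [180.0, 0.1, 177.6]
wrist_force: [0.5, -1.1, -0.0]
opening: 0.0398
grasp_force: 0.0
[0.4632 0.0368 0.3339]
top reel [(array([419., 177.]), 0.95, array([ 0.6198, -0.3096])), (array([263., 117.]), 0.87, array([0.7831, 0.1019])), (array([386., 176.]), 0.82, array([ 0.6221, -0.2225])), (array([167., 128.]), 0.69, array([0.752 , 0.3595])), (array([153., 269.]), 0.49, array([0.3769, 0.3824]))]
side reel [(array([171., 233.]), 0.92, array([0.788 , 0.1146])), (array([278., 137.]), 0.91, array([ 0.6171, -0.3091])), (array([269., 157.]), 0.59, array([ 0.6217, -0.2142])), (array([334., 309.]), 0.55, array([0.3666, 0.2466])), (array([338., 180.]), 0.16, array([ 0.4183, -0.1613]))]
top clip [(array([173., 214.]), 0.57, array([0.5276, 0.3588]))]
side clip [(array([252., 350.]), 0.87, array([0.5285, 0.34  ])), (array([306., 246.]), 0.51, array([0.4698, 0.0226]))]
top wedge [(array([398., 257.]), 0.76, array([ 0.4098, -0.2759]))]
side wedge [(array([347., 179.]), 0.78, array([ 0.4022, -0.271 ])), (array([276., 166.]), 0.71, array([ 0.6207, -0.2804])), (array([316., 237.]), 0.37, array([ 0.4525, -0.0266])), (array([305., 247.]), 0.27, array([0.4732, 0.0137]))]
top wedge_tip [(array([356., 248.]), 0.62, array([ 0.4333, -0.1577]))]
side wedge_tip [(array([329., 205.]), 0.73, array([ 0.4363, -0.1525])), (array([315., 395.]), 0.28, array([0.3756, 0.404 ]))]
top rack [(array([394., 181.]), 0.56, array([ 0.6248, -0.2687]))]
side rack []
top tray []
side tray [(array([314., 235.]), 0.58, array([ 0.4568, -0.0326])), (array([341., 181.]), 0.18, array([ 0.419 , -0.2562]))]
```

```bash
python3 - <<'E'
from h import *
np.set_printoptions(precision=4,suppress=True)
c=wristcam()
for k,z in(("clip",.015),("clip_bridge",.015),("tray",.0)):print(k,[(np.round(x["point"]),round(x["score"],2),atz(c,x["point"],z)) for x in bot.landmark_of(k,c)[:3]],[np.round(x["point"]) for x in bot.find_in(k,c)[:2]])
g=cv2.GaussianBlur(cv2.cvtColor(c["img"],cv2.COLOR_RGB2GRAY),(0,0),1)
m=(g<85).astype(np.uint8)
n,l,st,ce=cv2.connectedComponentsWithStats(m);print([(list(st[i]),ce[i]) for i in range(1,n) if st[i][4]>800])
# world map of tray region brightness at z=.012, 8 mm cells
for x in np.arange(.55,.36,-.008): print(round(x,3),*(f"{int(g[int(v),int(u)]):3d}" if 0<=v<420 and 0<=u<560 else " - " for u,v in (proj(c,(x,y,.012)) for y in np.arange(.08,-.05,-.006))))
E
```

```text
clip [(array([273., 178.]), 0.95, array([0.4794, 0.0267, 0.015 ])), (array([502., 206.]), 0.87, array([0.5376, 0.3716, 0.015 ]))] [array([274., 182.]), array([396., 257.])]
clip_bridge [(array([286., 181.]), 0.83, array([0.484 , 0.0456, 0.015 ])), (array([519., 211.]), 0.66, array([0.547 , 0.3993, 0.015 ]))] [array([507., 204.]), array([275., 183.])]
tray [(array([237., 161.]), 0.84, array([ 0.4534, -0.026 ,  0.    ]))] [array([249., 347.]), array([230., 159.])]
[([np.int32(330), np.int32(52), np.int32(113), np.int32(86), np.int32(5574)], array([387.5077,  94.9272])), ([np.int32(169), np.int32(106), np.int32(129), np.int32(111), np.int32(9840)], array([235.0249, 161.3832])), ([np.int32(17), np.int32(126), np.int32(134), np.int32(29), np.int32(1554)], array([ 71.1828, 140.2793])), ([np.int32(0), np.int32(246), np.int32(68), np.int32(113), np.int32(4564)], array([ 27.7071, 301.417 ])), ([np.int32(0), np.int32(246), np.int32(560), np.int32(174), np.int32(52443)], array([276.5105, 359.3967]))]
0.55 135 133 136 135 139 193 188 191 187 189 187 190 194 189 193 190 191 191 192 191 188 189
0.
[... 1455 characters left out ...]
 65  65  65  63  63  63  63  64  63  63  61
0.414 161 139 140 138 137 108  45  53  57  59  64  65  65  64  64  64  64  64  64  64  62  60
0.406 135 137 136 138 138 130  45  46  45  47  55  53  47  57  63  64  64  65  63  62  62  62
0.398 133 136 135 135 133 134  60  47  46  47  46  45  46  45  45  60  64  63  63  58  58  55
0.39 139 137 134 134 138 139  65  46  46  47  47  45  45  39  40  50  65  88 116 135 145 157
0.382 137 133 137 134 132 134 104  45  53  56  80 109 129 133 130 169 188 187 191 191 189 190
0.374 134 133 133 137 135 134 134 137 135 135 166 190 182 176 175 189 187 193 191 194 190 191
0.366 137 135 133 135 136 136 134 132 133 135 145 189 189 187 187 191 188 189 190 186 187 185
```

The brightness map shows the clip's bridge and two legs lying flat on the tray floor, wholly inside the walls. The reel stands in its slot and the wedge lies on the bench, so I'm handing in.

```bash
python3 -c "
from workcell import bot
print(bot.job_done())"
```

```text
the job is handed in; nothing more can be done
None
```

The job is handed in: the wedge freed the clip, which now lies in the parts tray (it slid off the blade on the way down), the wedge is on the bench, and the reel stands in the rack's slot at y = +48 mm; last reading 41.7 s of the 72 s, no verdict was shown, and the bystanders were not re-measured at the end.

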